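# Refit the dosing pump's D-bore knob and hold it pressed in

### The job

The black control knob has come off the dosing pump. Pick it up, turn it so that the flat in its bore matches the flat of the D-shaped spindle on top of the pump, push it fully home on the spindle, and keep pressing it down against the spindle's spring, close to the stop, so that the pump stays in its rinse position: finish while still gripping the knob and holding it pressed in, do not let go. Do not turn the spindle and its index plate away from the present setting, and leave the dish, the timer and the reagent bottles where they are.

Things in the scene. Friction and masses are not known exactly. Their poses are not given: they have to be found in the camera images.
- knob: Loose black round knob, 42 mm across, 34 mm tall, about 60 g, upright on the bench, bore down. Origin: centre of its underside; z up. Blind D-shaped bore from below, 14 mm deep: round part 18 mm across, flat 2.8 mm from the axis on the knob's -x side. A white raised line (2 mm) on top from the middle to the rim and on down the side is also on the -x side, showing where the flat is.
- knob_mid (a point): Point on the knob's axis, 24 mm above its underside: the height to grip at. The upper 20 mm of the knob is a smooth 42 mm cylinder that can be gripped from any direction round it; the lower 14 mm is slightly narrower (about 40 mm). At the end it must still be between the fingers.
- pump: The dosing pump, fixed to the bench: white box 140 mm (x) by 160 mm (y) by 70 mm high with a grey deck plate on top. Origin: centre of its footprint at bench level; front is -x. Position and yaw vary. The spindle's axis is vertical, on the middle line, 15 mm in front of the centre.
- index_plate: Aluminium disc 34 mm across, 3 mm thick, on top of the pump, with a 10 mm wide tab reaching 40 mm from the axis on its -x side, black line on it. Origin: on the spindle's axis at the deck, 70 mm above the bench. Turns stiffly (about 0.6 N m) with the spindle; its angle varies and must be left as found. The tab points the way the spindle's flat faces.
- tab_tip (a point): Outer end of the index plate's tab, on its top face; must not be shifted 9 mm or more (about 13 degrees of turning).
- seat (a point): Point on the spindle's axis, moving with it, where the knob's origin lies when fully home; z up, -x towards the spindle's flat (the knob's axes then coincide with these). Steel D-spindle: 16 mm diameter, flat 2 mm from the axis, top 14 mm above this point, bevelled 1.5 mm. Unpressed, the seat is 81 mm above the bench, 8 mm above the index plate. Play 1 mm sideways, 6 degrees in turning.
- spindle (a joint): How far the spindle is pressed down: 0 out, 0.005 (5 mm) against its stop. It is sprung: about 5 N to start moving, 9 N at the stop; springs back when let go. The pump rinses while it is held at more than 0.003.
- petri: Closed petri dish 62 mm across, 13 mm high, a bystander. Origin: centre of its underside.
- timer: Flat bench timer 60 by 70 by 16 mm, a bystander. Origin: centre of its underside.
- reagent_bottle_01: One of the small white reagent bottles, 21 mm across, 54 mm tall, a bystander. Origin: centre of its underside.
- reagent_bottle_04: Another small white reagent bottle, 20 mm across, 54 mm tall, a bystander. Origin: centre of its underside.
There are look-alikes about, which are no part of the job. There is more than one size of the knob; the one meant has the size given above.

How it is judged (in metres and radians):
On the way:
1. the knob is picked up in the fingers, clear of the bench (height (world z) of knob above 0.025 m and contact force between the fingers and knob above 1 N), for 0.2 s.
At the end, for the whole second after the job is handed in: Knob home on the D-spindle (2 mm in height, 4 mm sideways, upright to 0.12 rad, flats matched), spindle pressed over 3 mm, knob at rest and gripped (over 2 N, grasp point within 28 mm of its middle); tab shifted under 9 mm, dish, timer and bottles under 25 mm (z of knob in the frame of seat between -0.003 and 0.002 m and horizontal distance between knob and seat below 0.004 m and angle between the z axis of knob and the z axis of seat, either way round below 0.12 rad and angle between the x axis of knob and the x axis of seat, either way round below 0.35 rad and value of joint spindle above 0.003 m and contact force between the fingers and knob above 2 N and distance between the grasp point and knob_mid below 0.028 m and linear speed of knob below 0.02 m/s and distance of tab_tip from where it was at the start of the episode below 0.009 m and distance of each of petri, timer, reagent_bottle_01, reagent_bottle_04 from where it was at the start of the episode below 0.025 m); the arm keeps its last pose, push and grip.
It fails at once if the index plate is turned away from its setting (tab shifted 9 mm) (distance of tab_tip from where it was at the start of the episode above 0.009 m).
It fails at once if the petri dish is pushed away (25 mm) (distance of petri from where it was at the start of the episode above 0.025 m).
It fails at once if the bench timer is pushed away (25 mm) (distance of timer from where it was at the start of the episode above 0.025 m).
It fails at once if the reagent bottle is pushed away (25 mm) (distance of reagent_bottle_01 from where it was at the start of the episode above 0.025 m).
It fails at once if the reagent bottle is pushed away (25 mm) (distance of reagent_bottle_04 from where it was at the start of the episode above 0.025 m).
It also fails if it takes over 42 s, if anything falls off the work surface, if the arm or the gripper's body presses on something with over 40 N, if the wrist force passes 120 N, or if a joint passes its speed limit or range.

### The arm

A 7-joint arm with a two-finger parallel gripper is mounted at the origin on a cart in front of the work surface, level with it; the furniture and walls round the work are solid. World frame = base frame: x ahead of the robot, y to its left, z up, the work surface at z = 0. Lengths are in mm, angles in rad, forces in N, time in s.
With the tool pointing down it reaches from about 350 to 900 mm from the base axis. Payload 19.9 kg.
Tool frame: the origin (TCP) lies on the centre line of the jaws, within the pads' length; the fingertips stand 14 mm ahead of it and the grasp point (between the pads) lies 5 mm behind it; z points along the fingers, y is the line along which they close (so a half turn about z gives the same grasp; the last joint's range is limited). The gripper opens to 94 mm and grips with 3 to 60 N. Pads are 16 mm wide; open, the fingers measure 119 mm over their backs; the gripper's body (75 mm by 177 mm) begins 78 mm behind the grasp point.
Start: joints at [1.143, 0.417, -0.01, 1.614, 0.005, 1.111, -0.053], TCP at [235.759, -578.807, 219.425] pointing down, gripper open.
Joint ranges: [-2.81, 2.81], [-0.39, 2.02], [-1.27, 1.25], [0.06, 2.57], [-1.19, 4.33], [0.19, 2], [-2.82, 2.82]. Speed limits (rad/s): [1.89, 1.89, 2.39, 2.39, 3.01, 3.01, 3.01].

### API

Orientations are given as a rotation vector (axis times angle).
In Python, from plant import robot, claw, grab_frame, workorder, models gives the robot as it stands. The module is installed in compiled form; this text tells all that it offers. Calls block until the motion is done:
- robot.move_to(position, orientation): joint-space move of the TCP to a pose.
- robot.movel(position, attitude=None, v=150, until_force=None): straight line of the TCP; attitude=None keeps the orientation; v is the mean speed in mm/s. With until_force (N) it stops when the force on the tool has changed by that much, and returns True; else False.
- robot.move_j(angles): joint-space move.
- claw.gripper_to(opening): opening from 0.0 (shut) to 1.0 (fully open); the grip force is fixed at half the most; returns when the fingers have stopped.
- robot.pause(seconds).
- robot.ik(position, orientation): joint angles nearest the present ones, or None.
- grab_frame(name): name is "side" or "top"; returns a dict with "color" (480x640x3 uint8, red, green, blue), "fovy" (degrees; the focal length in pixels is half the picture's height over the tangent of half this angle, whatever the lens; pixels are square), "cx", "cy" (the principal point, pixels), "R" (3x3) and "t" (3): a world point X has camera coordinates R X + t. Camera axes: x right, y down, z forward; pixel columns grow to the right and rows downward; lengths in mm; the calibration is good to about 2 mm. A picture is of the moment at which its call begins. There is no depth.
A pose or a line that the arm cannot do raises robot.IKError and nothing moves.
- workorder.close_job(): hands the job in; it is judged then, once.
Trained networks look in the newest picture that a camera, given by its name, has taken for a name from the list of things; names that differ only in an ending like _2 or _b are one class to them, and where a whole thing is asked for, a point or a joint stands for the part that bears it (a point fixed in the world has none). Each returns a list of dicts, best first, with "p" (0 to 1); they miss things now and then, are a little off and sometimes report something else, mostly with a low value. They report only what shows in the picture. A call takes as long as a camera call. They do not tell look-alikes from the thing itself.
- models.recognise(query, camera): "extent" ([centre column, centre row, width, height] in pixels, round what is visible of it).
- models.spot_point(query, camera): "location" ([column, row] in pixels: a listed point, or the origin of a listed thing).
Readings, each from a call of its own:
- robot.read_t(): time.
- robot.read_joints(): joint angles.
- robot.read_joint_vel(): joint speeds.
- robot.read_joint_efforts(): joint torques, N m.
- robot.read_position(): TCP position.
- robot.read_tcp_rot(): TCP orientation.
- robot.read_force(): force on the tool from outside, world axes, zero at the start.
- robot.read_torque(): the same for the moment, N m.
- robot.read_width(): opening from 0.0 (shut) to 1.0 (fully open).
- robot.read_grip_force(): force on a finger pad.
Only numpy, scipy, OpenCV 4.12 (cv2) and the standard library are available. Lean on these libraries where they do the work, as an engineer would, in place of code of your own. Each camera call takes 0.05 s, during which the arm holds its last target. There are 200 camera calls.

## Working session

There is one attempt and no reset: what is moved stays moved. The work goes in short steps, each a Python script; the robot and the scene stay as the last script left them, time stands still between calls to the robot, and variables do not carry over. Pictures are saved under pics/ and viewed, at most 10 in all, crops included, and the job is handed in when it is done.

```bash
mkdir -p pics
cat > h.py <<'E'
import numpy as np, cv2
from plant import robot, claw, grab_frame, workorder, models
def K(f):
    fl=240/np.tan(np.radians(f["fovy"])/2); return fl,f["cx"],f["cy"]
def ray(f,uv):
    fl,cx,cy=K(f); R=np.array(f["R"]);t=np.array(f["t"])
    return -R.T@t, R.T@np.array([(uv[0]-cx)/fl,(uv[1]-cy)/fl,1])
def atz(f,uv,z):
    c,d=ray(f,uv); return c+d*(z-c[2])/d[2]
def proj(f,X):
    fl,cx,cy=K(f); p=np.array(f["R"])@np.array(X,float)+np.array(f["t"]); return np.array([cx+fl*p[0]/p[2],cy+fl*p[1]/p[2]])
E
python3 - <<'E'
from h import *
np.set_printoptions(precision=1,suppress=True)
Z=dict(knob=0,knob_mid=24,index_plate=70,tab_tip=73,seat=81,petri=0,timer=0,reagent_bottle_01=0)
for c in("top","side"):
    f=grab_frame(c); cv2.imwrite(f"pics/{c}0.png",f["color"][:,:,::-1])
    print(c,f["fovy"],ray(f,(320,240)))
    for q in Z:
        for d in models.spot_point(q,c)[:4]: print(q,round(d["p"],2),np.array(d["location"]),atz(f,d["location"],Z[q])[:2])
    for d in models.recognise("knob",c): print("ext",round(d["p"],2),np.array(d["extent"]))
E
```

```text
top 50.06121602566755 (array([ 360. ,   73.7, 1307.5]), array([ 0.1,  0. , -1. ]))
knob 0.91 [346.4 276.7] [451.8  23.4]
knob 0.84 [427.9 296.2] [ 403.9 -182.9]
knob 0.63 [385.9 280.7] [442.3 -77. ]
knob_mid 0.87 [431.4 297.8] [ 399.2 -186.8]
knob_mid 0.6 [385.3 281.5] [438.8 -72.7]
knob_mid 0.55 [344.8 275.4] [453.3  28.3]
index_plate 0.46 [447.2 237.8] [ 543.2 -219.3]
index_plate 0.45 [269.8 250.9] [508.  211.8]
tab_tip 0.52 [265.9 271.3] [458.3 219.7]
seat 0.48 [269.9 256. ] [494.4 210.1]
petri 0.79 [382.  202.8] [644.3 -68.8]
timer 0.68 [203.3 280.5] [439.6 386.5]
reagent_bottle_01 0.67 [449. 237.] [ 555.7 -240.5]
reagent_bottle_01 0.6 [467.2 240.8] [ 546.2 -287.1]
reagent_bottle_01 0.59 [203.3 283.4] [432.3 386.2]
ext 0.63 [347.9 276.6  20.7  22.9]
ext 0.51 [386.6 283.2  12.   20.2]
side 45.2438696998548 (array([ 541. , -961.8,  995.6]), array([ 0. ,  0.7, -0.7]))
knob 0.72 [256.1 337.8] [ 404.3 -184.9]
knob 0.64 [284.  267.5] [456.8  27.9]
knob 0.54 [275.  297.8] [439.6 -70.2]
knob_mid 0.89 [269.7 294. ] [429.5 -80. ]
knob_mid 0.66 [257.  325.5] [ 407.2 -170.6]
knob_mid 0.59 [286.5 257.8] [463.7  37. ]
index_plate 0.48 [301.5 197.8] [498.8 211.7]
tab_tip 0.65 [285.4 195.1] [457. 220.]
seat 0.6 [297.1 197.7] [488.  198.4]
petri 0.97 [367.3 296.1] [652.7 -68.1]
timer 0.68 [282.7 179.7] [440. 386.]
timer 0.16 [301.4 200.2] [495.5 289.8]
ext 0.88 [283.6 261.8  18.5  31.2]
ext 0.65 [272.8 292.9  15.3  24. ]
ext 0.62 [254.5 330.   25.8  34.6]
```

Run:
```python
import cv2,numpy as np
t=cv2.imread("pics/top0.png");s=cv2.imread("pics/side0.png")
cv2.imwrite("pics/a.png",cv2.resize(t[180:340,180:500],(800,400),interpolation=cv2.INTER_CUBIC))
a=cv2.resize(t[255:320,330:450],None,fx=6.6,fy=6.6,interpolation=cv2.INTER_CUBIC)
cv2.imwrite("pics/b.png",a)
cv2.imwrite("pics/c.png",cv2.resize(s[150:360,210:410],(570,600),interpolation=cv2.INTER_CUBIC))
```

```text
(no output)
```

View pics/a.png

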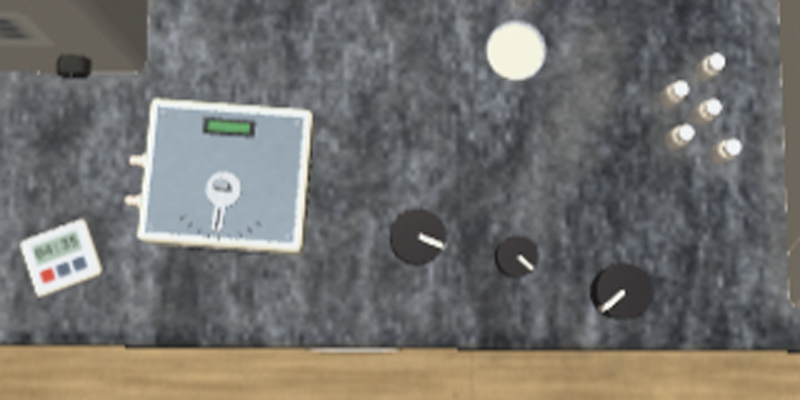

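View pics/b.png

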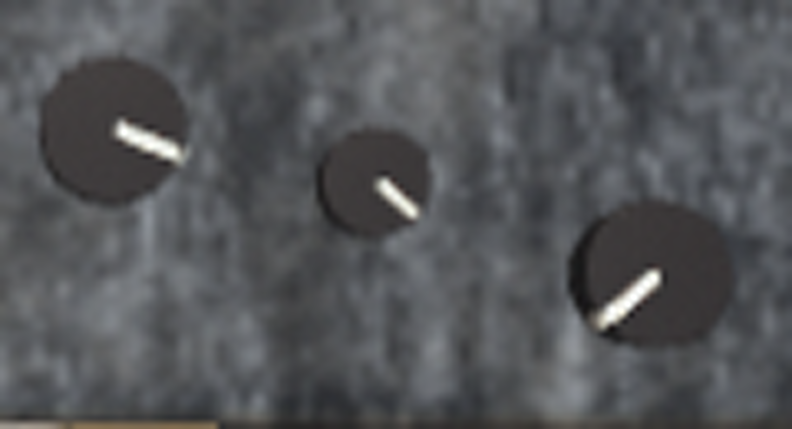

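View pics/c.png

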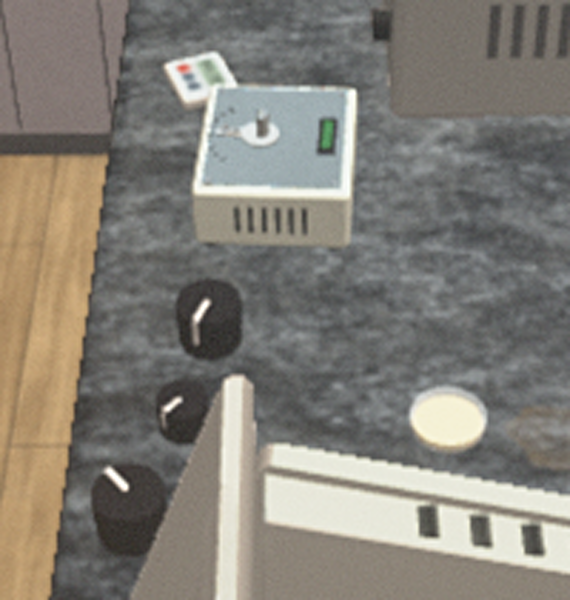

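Three candidates (top camera): left knob (347,277) about 54 mm across, middle (386,282) about 42 mm, right (430,297) about 56 mm. The middle one matches 42 mm, and the enlarged crop confirms the sizes: 112 px/6.6 ≈ 17 px ≈ 42 mm. The pump's tab is at about (267,271), the spindle at (269,255). Next I refine the measurements.

```bash
cat >> h.py <<'E'
from scipy.optimize import least_squares
def cyl(f,x,y,z0,h,r):
    a=np.linspace(0,2*np.pi,48); P=[proj(f,(x+r*np.cos(t),y+r*np.sin(t),z)) for t in a for z in(z0,z0+h)]
    return cv2.convexHull(np.array(P,np.float32))
def cen(hull):
    m=cv2.moments(hull); return np.array([m['m10'],m['m01']])/m['m00'],m['m00']
def blob(mask,uv):
    n,l,s,c=cv2.connectedComponentsWithStats(mask.astype(np.uint8)); k=[i for i in range(1,n) if s[i,4]>8]
    i=min(k,key=lambda i:np.hypot(*(c[i]-uv))); return l==i
def fillholes(m):
    cs,_=cv2.findContours(m.astype(np.uint8),cv2.RETR_EXTERNAL,cv2.CHAIN_APPROX_NONE); o=np.zeros(m.shape,np.uint8)
    cv2.drawContours(o,cs,-1,1,-1); return o>0
E
python3 - <<'E'
from h import *
np.set_printoptions(precision=1,suppress=True)
f=grab_frame("top"); c=f["color"].astype(int)
for uv,r in (((386,282),21),((347,277),27),((428,297),27)):
    u,v=uv; w=14
    sub=np.zeros(c.shape[:2],bool); sub[v-w:v+w,u-w:u+w]=1
    dark=fillholes(blob((c.sum(2)<215)&sub,uv))
    p=np.argwhere(dark)[:,::-1].mean(0)
    s=least_squares(lambda q:cen(cyl(f,*q,0,34,r))[0]-p,atz(f,p,17)[:2],diff_step=1e-3).x
    wh=sub&(c.min(2)>130)&dark
    W=np.array([atz(f,q[::-1],34)[:2] for q in np.argwhere(wh)])
    d=W.mean(0)-s if len(W) else np.zeros(2)
    pc=np.linalg.svd(W-W.mean(0))[2][0]; pc*=np.sign(pc@d)
    print(uv,"area",dark.sum(),"model",cen(cyl(f,*s,0,34,r))[1],"xy",s,"n",len(W),"ang",np.degrees(np.arctan2(d[1],d[0])),np.degrees(np.arctan2(pc[1],pc[0])))
g=grab_frame("side")
A=cv2.resize(f["color"][235:280,245:295],None,fx=8,fy=8,interpolation=cv2.INTER_CUBIC)[:,:,::-1]
B=cv2.resize(g["color"][175:220,275:325],None,fx=8,fy=8,interpolation=cv2.INTER_CUBIC)[:,:,::-1]
cv2.imwrite("pics/d.png",np.hstack([A,B]))
E
```

```text
<stdin>:13: RuntimeWarning: Mean of empty slice.
  ret = ret.dtype.type(ret / rcount)
Traceback (most recent call last):
numpy.linalg.LinAlgError: 1-dimensional array given. Array must be at least two-dimensional
```

```bash
cat >> h.py <<'E'
def hullmask(m):
    o=np.zeros(m.shape,np.uint8); h=cv2.convexHull(np.argwhere(m)[:,::-1].astype(np.int32)); cv2.fillConvexPoly(o,h,1); return o>0
def knobfit(f,uv,r,z0=0,w=14,thr=215,near=None):
    c=f["color"].astype(int); u,v=map(int,uv); sub=np.zeros(c.shape[:2],bool); sub[v-w:v+w,u-w:u+w]=1
    dark=hullmask(cv2.morphologyEx(blob((c.sum(2)<thr)&sub,uv).astype(np.uint8),cv2.MORPH_OPEN,np.ones((3,3),np.uint8)))
    p=np.argwhere(dark)[:,::-1].mean(0)
    s=least_squares(lambda q:cen(cyl(f,*q,z0,34,r))[0]-p,atz(f,p,z0+17)[:2],diff_step=1e-3).x
    q=np.argwhere(dark); L=c.sum(2)[dark]; wt=np.clip(L-240,0,None)
    W=np.array([atz(f,x[::-1],z0+34)[:2] for x in q]); m=(W*wt[:,None]).sum(0)/wt.sum()
    C=((W-m)*wt[:,None]).T@(W-m); pc=np.linalg.eigh(C)[1][:,1]; pc*=np.sign(pc@(m-s))
    a=lambda d:np.degrees(np.arctan2(d[1],d[0]))
    return dict(xy=s,area=int(dark.sum()),model=cen(cyl(f,*s,z0,34,r))[1],n=int((wt>0).sum()),ang=(a(m-s),a(pc)),px=p)
E
python3 - <<'E'
from h import *
np.set_printoptions(precision=1,suppress=True)
f=grab_frame("top"); g=grab_frame("side")
for uv,r in (((386,282),21),((347,277),27),((430,297),27)): print("top",knobfit(f,uv,r))
for uv,r in (((274,294),21),((283,262),27)): print("side",knobfit(g,uv,r,w=18))
A=cv2.resize(f["color"][235:280,245:295],None,fx=8,fy=8,interpolation=cv2.INTER_CUBIC)[:,:,::-1]
B=cv2.resize(g["color"][175:220,275:325],None,fx=8,fy=8,interpolation=cv2.INTER_CUBIC)[:,:,::-1]
cv2.imwrite("pics/d.png",np.hstack([A,B]))
E
```

```text
top {'xy': array([437. , -72.7]), 'area': 248, 'model': 249.86260644625872, 'n': 22, 'ang': (np.float64(-122.88795364862185), np.float64(-125.5103691411386)), 'px': array([385.1, 282.3])}
top {'xy': array([456.1,  24.5]), 'area': 399, 'model': 387.3512279000133, 'n': 39, 'ang': (np.float64(-109.57456887366234), np.float64(-114.18103133031684)), 'px': array([346.3, 274.4])}
top {'xy': array([ 404. , -181.9]), 'area': 519, 'model': 428.20088731124997, 'n': 53, 'ang': (np.float64(126.52857553552684), np.float64(126.38804527149156)), 'px': array([429.1, 296. ])}
side {'xy': array([437.3, -70.7]), 'area': 331, 'model': 381.9690996478312, 'n': 40, 'ang': (np.float64(-122.98960516719957), np.float64(-122.04995595718472)), 'px': array([273.5, 293. ])}
side {'xy': array([455.2,  32. ]), 'area': 563, 'model': 498.2106561581604, 'n': 66, 'ang': (np.float64(-119.87668569139689), np.float64(-99.91723294133568)), 'px': array([283. , 261.4])}
```

View pics/d.png

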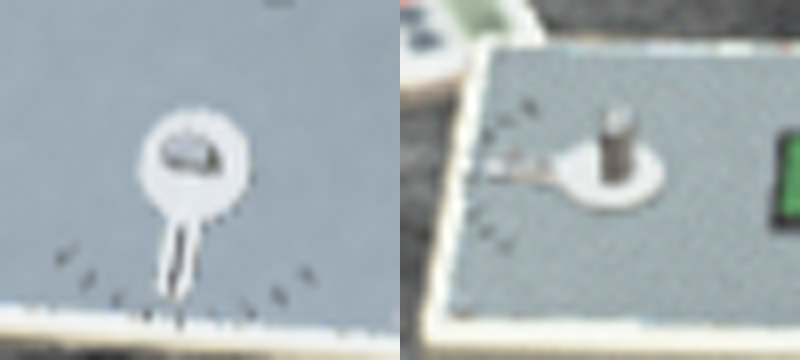

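The crop shows the plate disc centre near top pixel (269,255) and the tab tip near (266,272). In the side view the spindle is at about (351,193). I'll fit the plate outline.

```bash
cat > plate.py <<'E'
from h import *
from scipy.optimize import minimize
np.set_printoptions(precision=2,suppress=True)
def fit(f,box,S=8):
    v0,v1,u0,u1=box
    c=cv2.resize(f["color"][v0:v1,u0:u1],None,fx=S,fy=S,interpolation=cv2.INTER_CUBIC).astype(np.float32).mean(2)
    up=lambda X:((proj(f,X)-[u0,v0]+.5)*S-.5)
    a=np.linspace(0,2*np.pi,60)
    def poly(P): 
        o=np.zeros(c.shape,np.uint8); cv2.fillPoly(o,[np.round(np.array(P)*16).astype(np.int32)],1,shift=4); return o
    def cost(q):
        x,y,t=q; d=np.array([np.cos(t),np.sin(t)]); n=np.array([-d[1],d[0]])
        w=lambda p,z:up([x+p[0],y+p[1],z])
        m=poly([w(17*np.array([np.cos(k),np.sin(k)]),73) for k in a])
        m|=poly([w(s*d+e*n,73) for s,e in((0,5),(40,5),(40,-5),(0,-5))])
        ig=cv2.convexHull(np.array([w(8.5*np.array([np.cos(k),np.sin(k)]),z) for k in a for z in(73,95)],np.float32))
        ign=poly(ig[:,0])|poly([w(s*d+e*n,73) for s,e in((15,2.5),(40,2.5),(40,-2.5),(15,-2.5))])
        out=cv2.dilate(m,np.ones((S*4+1,)*2,np.uint8))&~m&1
        m=cv2.GaussianBlur(m.astype(np.float32),(0,0),S*.5); ok=(ign==0)&((out>0)|(m>.02))
        A=np.c_[m[ok],np.ones(ok.sum())]; r=np.linalg.lstsq(A,c[ok],rcond=None); return r[1][0]/ok.sum()
    best=min((minimize(cost,[x,211,t],method="Nelder-Mead",options=dict(initial_simplex=[[x,211,t],[x+4,211,t],[x,215,t],[x,211,t+.15]],xatol=.02)) for x in(496,500) for t in(2.9,)),key=lambda r:r.fun)
    return best.x[:2],np.degrees(best.x[2]),best.fun
if __name__=="__main__":
    print(fit(grab_frame("top"),(235,280,245,295)))
    print(fit(grab_frame("side"),(175,220,275,325)))
    r=robot
    for yaw in range(-180,181,30):
        pass
    print(robot.read_tcp_rot(),robot.read_position())
E
python3 plate.py
```

```text
(array([497.7 , 213.71]), np.float64(171.07441472348413), np.float64(38.294896259302035))
(array([497.73, 214.98]), np.float64(165.72566040022656), np.float64(126.57352145807239))
[-3.08 -0.6   0.  ] [ 235.74 -578.83  219.43]
```

```bash
cat >> h.py <<'E'
from scipy.spatial.transform import Rotation as Ro
def ori(deg): return (Ro.from_euler('z',deg,degrees=True)*Ro.from_euler('x',180,degrees=True)).as_rotvec()
E
python3 - <<'E'
from h import *
np.set_printoptions(precision=2,suppress=True)
print((Ro.from_rotvec(robot.read_tcp_rot())*Ro.from_euler('x',180,degrees=True).inv()).as_euler('zyx',degrees=True), robot.read_width(), robot.read_t())
for d in range(-180,180,30):
    a=robot.ik([437.1,-72.3,100],ori(d)); b=robot.ik([497.7,214.3,100],ori(d-66))
    print(d,None if a is None else np.array(a),None if b is None else np.array(b))
E
```

```text
[22.16  0.    0.  ] 1.00014732927755 1.25
-180 [ 0.76  0.36 -0.76  2.14  0.35  0.77  1.34] [ 0.33  0.67 -1.06  1.9   0.7   1.   -0.62]
-150 [ 1.    0.48 -1.08  2.13  0.57  0.86  1.67] [ 0.34  0.68 -1.08  1.9   0.72  1.01 -0.11]
-120 [ 1.    0.48 -1.08  2.13  0.57  0.86  2.19] [ 0.35  0.69 -1.09  1.9   0.73  1.02  0.41]
-90 [-0.8   0.48  1.09  2.18 -0.6   0.82 -2.47] [ 0.35  0.69 -1.09  1.9   0.72  1.01  0.93]
-60 [ 0.25  0.27 -0.17  2.15  0.07  0.72 -2.59] [ 0.35  0.69 -1.09  1.9   0.72  1.01  1.45]
-30 [ 0.33  0.28 -0.26  2.15  0.11  0.73 -2.1 ] [ 0.35  0.69 -1.09  1.9   0.72  1.01  1.98]
0 [ 0.41  0.29 -0.35  2.15  0.15  0.73 -1.61] [-1.26  0.69  1.08  1.95 -0.75  0.97 -2.53]
30 [ 0.47  0.29 -0.42  2.14  0.18  0.74 -1.12] [-1.03  0.52  0.72  1.94 -0.45  0.85 -2.27]
60 [ 0.52  0.3  -0.49  2.14  0.21  0.74 -0.62] [ 0.08  0.51 -0.68  1.91  0.41  0.87 -2.49]
90 [ 0.58  0.31 -0.55  2.14  0.24  0.75 -0.12] [ 0.14  0.54 -0.77  1.9   0.48  0.89 -2.02]
120 [ 0.63  0.32 -0.61  2.14  0.27  0.75  0.37] [ 0.32  0.66 -1.04  1.9   0.68  0.99 -1.66]
150 [ 0.67  0.33 -0.65  2.14  0.29  0.76  0.87] [ 0.34  0.68 -1.07  1.9   0.71  1.01 -1.15]
```

Run:
```python
from h import *
np.set_printoptions(precision=2,suppress=True)
robot.move_to([437.1,-72.3,160],ori(120))
claw.gripper_to(0.68)
robot.movel([437.1,-72.3,20],v=120,until_force=8)
print(robot.read_position())
claw.gripper_to(0.0)
print(robot.read_width()*94,robot.read_grip_force(),robot.read_t())
robot.movel([437.1,-72.3,160],v=150)
print(robot.read_width()*94,robot.read_grip_force(),robot.read_force(),robot.read_t())
f=grab_frame("top"); g=grab_frame("side")
pt=proj(f,[437,-72,160]);ps=proj(g,[437,-72,150]); print(pt,ps)
def crop(im,p,w=40): u,v=map(int,p); return cv2.resize(im["color"][v-w:v+w,u-w:u+w],(400,400),interpolation=cv2.INTER_CUBIC)[:,:,::-1]
cv2.imwrite("pics/e.png",np.hstack([crop(f,pt),crop(g,ps)]))
```

```text
[437.45 -72.34  20.5 ]
41.24622367222996 30.001170337200165 5.675
41.53762067069296 29.99986320734024 [ 0.32  0.32 -1.19] 6.7583
[391.92 278.6 ] [269.59 251.26]
```

View pics/e.png

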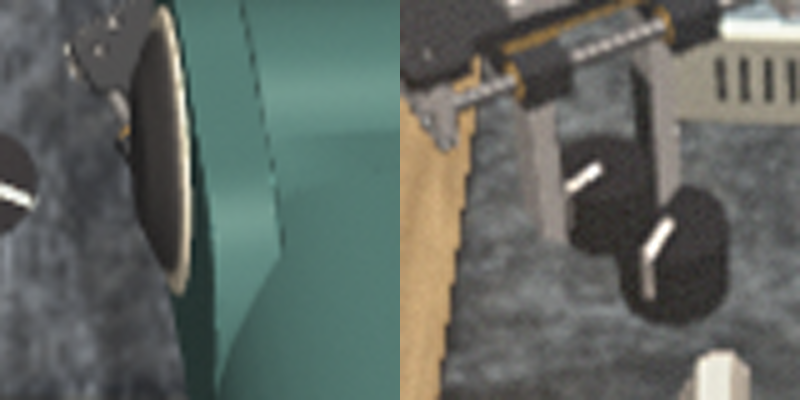

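The knob is held: 41.5 mm width, 30 N, with the line visible in the side view at crop pixel (585,178). Next I hover over the spindle and take a side check.

Run:
```python
from h import *
np.set_printoptions(precision=2,suppress=True)
robot.move_to([497.7,214.2,160],ori(54))
robot.movel([497.7,214.2,122],v=100); robot.pause(.3)
print(robot.read_position(),robot.read_force(),robot.read_t(),np.array(robot.read_joints()))
f=grab_frame("top"); g=grab_frame("side")
pt=proj(f,[498,214,120]);ps=proj(g,[498,214,110]); print(pt,ps)
def crop(im,p,w=25): u,v=map(int,p); return cv2.resize(im["color"][v-w:v+w,u-w:u+w],(400,400),interpolation=cv2.INTER_CUBIC)[:,:,::-1]
cv2.imwrite("pics/g_raw.png",g["color"][:,:,::-1])
C=crop(g,ps); o=np.array([int(ps[0])-25,int(ps[1])-25])
h=cyl(g,497.7,214.2,101.5,34,21); 
cv2.polylines(C:=C.copy(),[np.round(((h[:,0]-o)+.5)*8-.5).astype(np.int32)],True,(0,255,0),1)
cv2.imwrite("pics/f.png",np.hstack([crop(f,pt),C]))
```

```text
[497.91 214.23 122.41] [-0.06 -0.25 -0.82] 9.3167 [-0.01  0.44 -0.56  1.89  0.3   0.89 -1.35]
[266.42 252.61] [300.76 184.9 ]
```

View pics/f.png

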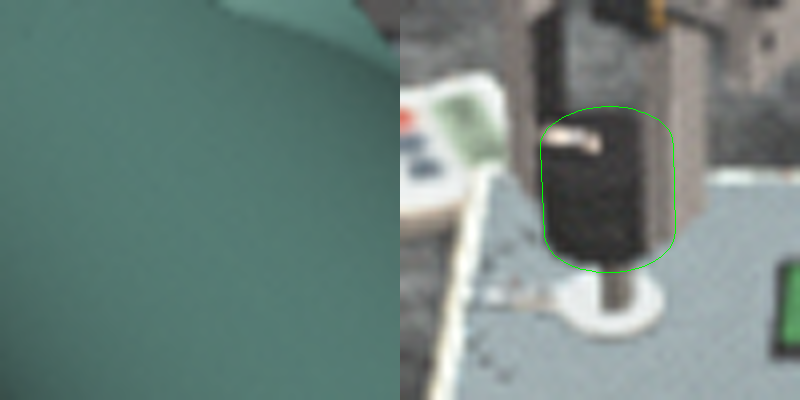

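The side view shows the knob over the spindle, its white line at about crop (548,133)–(600,146). It looks turned a few degrees from the tab, so I'll measure that numerically.

Run:
```python
from h import *
from plate import fit
np.set_printoptions(precision=2,suppress=True)
g=grab_frame("side"); g0=dict(g); g0["color"]=cv2.imread("pics/side0.png")[:,:,::-1]
def line(im,x,y,zb,zl=35.5):
    S=8; top=np.array([proj(im,(x+18*np.cos(a),y+18*np.sin(a),zb+zl)) for a in np.linspace(0,6.28,40)])
    u0,v0=np.floor(top.min(0)).astype(int)-3; u1,v1=np.ceil(top.max(0)).astype(int)+3
    c=cv2.resize(im["color"][v0:v1,u0:u1],None,fx=S,fy=S,interpolation=cv2.INTER_CUBIC).astype(float).sum(2)
    m=np.zeros(c.shape,np.uint8); cv2.fillConvexPoly(m,np.round((top-[u0,v0]+.5)*S-.5).astype(np.int32),1)
    n,l,s,ce=cv2.connectedComponentsWithStats(((c>330)&(m>0)).astype(np.uint8))
    out=[]
    for i in range(1,n):
        if s[i,4]<150: continue
        q=np.argwhere(l==i)[:,::-1]; w=np.array([atz(im,(p+.5)/S-.5+[u0,v0],zb+zl)[:2] for p in q])
        ctr=w.mean(0); d=np.linalg.svd(w-ctr,full_matrices=False)[2][0]; d*=np.sign(d@(ctr-[x,y]))
        e=ctr-[x,y]; t=(w-ctr)@d
        out.append((s[i,4],ctr-[x,y],"pca",np.degrees(np.arctan2(d[1],d[0])),"cen",np.degrees(np.arctan2(e[1],e[0])),t.min(),t.max()))
    return out
print("before",line(g0,437.2,-72.5,0)); p=robot.read_position()
print("now",line(g,p[0],p[1],p[2]-20.5))
print("plate0",fit(g0,(175,220,275,325)),"now",fit(g,(175,220,275,325)))
```

```text
before [(np.int32(1188), array([-5.38, -8.11]), 'pca', np.float64(-132.57017315217607), 'cen', np.float64(-123.58264103086469), np.float64(-9.16033202568562), np.float64(8.451482433319136))]
now [(np.int32(547), array([15.02,  0.18]), 'pca', np.float64(-88.64702725238493), 'cen', np.float64(0.6848265644626429), np.float64(-12.437179239111737), np.float64(11.994324859106325)), (np.int32(978), array([-9.84,  1.53]), 'pca', np.float64(152.3096093394407), 'cen', np.float64(171.179790194199), np.float64(-9.864861404271908), np.float64(8.719805366764708))]
plate0 (array([497.62, 214.79]), np.float64(166.9281802424256), np.float64(125.17437960033602)) now (array([497.61, 213.79]), np.float64(165.5089142035377), np.float64(235.16729314443432))
```

Run:
```python
from h import *
np.set_printoptions(precision=2,suppress=True)
X,Y=497.7,214.2
for yaw,dx,dy in((57,0,0),(57,0,1.5),(57,0,-1.5),(57,1.5,0),(57,-1.5,0),(63,0,0),(51,0,0)):
    robot.movel([X+dx,Y+dy,118],ori(yaw),v=40)
    hit=robot.movel([X+dx,Y+dy,100.5],v=25,until_force=4)
    p=robot.read_position(); F=np.array(robot.read_force()); M=np.array(robot.read_torque())
    print(yaw,dx,dy,hit,p,F,M,robot.read_t())
    if p[2]<108: break
    if robot.read_t()>25: break
```

```text
57 0 0 True [497.94 214.7  112.15] [ 1.96  4.26 -2.6 ] [ 0.91 -0.77  0.04] 10.1
57 0 1.5 True [497.81 215.78 100.38] [ 0.07 -0.45  3.92] [-0.02 -0.18  0.04] 11.0833
```

Went in at dy=+1.5. Now I press down stepwise.

Run:
```python
from h import *
np.set_printoptions(precision=2,suppress=True)
x,y=497.7,215.7
for z in np.arange(100,93,-.5):
    robot.movel([x,y,z],v=10); robot.pause(.15)
    F=np.array(robot.read_force()); print(z,np.array(robot.read_position()),F,round(robot.read_width()*94,2))
    if F[2]>13 : break
print(robot.read_grip_force(),robot.read_torque(),robot.read_t())
g=grab_frame("side"); u,v=map(int,proj(g,[498,214,100]))
cv2.imwrite("pics/h.png",cv2.resize(g["color"][v-30:v+30,u-30:u+30],(600,600),interpolation=cv2.INTER_CUBIC)[:,:,::-1])
```

```text
100.0 [497.78 215.76 100.06] [0.87 0.88 3.88] 41.52
99.5 [497.81 215.75  99.57] [0.31 0.55 4.45] 41.49
99.0 [497.77 215.75  99.09] [0.68 0.75 4.47] 41.16
98.5 [497.76 215.77  98.58] [ 0.88 -0.37  6.13] 41.43
98.0 [497.81 215.74  98.13] [0.51 0.5  5.6 ] 41.46
97.5 [497.8  215.76  97.63] [-0.48  0.06  6.25] 41.54
97.0 [497.8  215.78  97.16] [1.24 0.49 6.62] 41.19
96.5 [497.79 215.8   96.69] [0.52 0.17 6.65] 41.56
96.0 [497.81 215.78  96.19] [-0.08  0.3   8.21] 41.37
95.5 [497.9  215.82  95.99] [-0.86 -1.98 13.18] 41.22
30.002673268318176 [-0.23  0.26 -0.02] 15.0833
```

View pics/h.png

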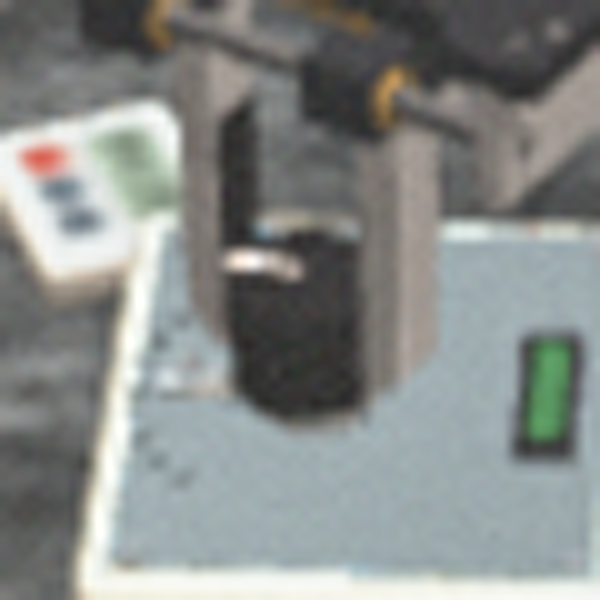

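The image shows the knob seated on the spindle at (300,330), its line pointing along the tab at (190,380). The force rose from 4 N to 8 N over about 4.5 mm of travel, then sharply, which is the stop. Knob is home and pressed, so I'm handing in.

```bash
python3 -c "
from h import *
robot.pause(.3); print(robot.read_force(),robot.read_position(),robot.read_grip_force()); print(workorder.close_job())"
```

```text
[-2.28756173 -1.41182107 13.56305792] [497.88879688 215.81192423  95.97647316] 30.002602636814117
the job is handed in; nothing more can be done
None
```

I picked up the 42 mm knob, fitted it on the D-spindle and handed the job in with the gripper still holding it pressed against the stop (13.6 N push, 30 N grip); the system gave no verdict.

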